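Roll the tamper caddy down its lane and into the roller catch

ROBOT

A 6-joint arm with a two-finger parallel gripper is mounted at the origin on a cart in front of the work surface, level with it; the furniture and walls round the work are solid. World frame = base frame: x ahead of the robot, y to its left, z up, the work surface at z = 0. Lengths are in m, angles in rad, forces in N, time in s.
With the tool pointing down it reaches from about 0.3 to 0.875 m from the base axis. Payload 6.4 kg.
Tool frame: the origin (TCP) lies midway between the tips of the shut fingers; the grasp point (between the pads) lies 19 mm behind it; z points along the fingers, x is the direction in which the jaws open and shut, and the axes are right-handed (so a half turn about z gives the same grasp; the last joint's range is limited). The gripper opens to 88 mm and grips with 3 to 60 N. Pads are 18 mm wide; open, the fingers measure 123 mm over their backs; the gripper's body (75 mm by 187 mm) begins 45 mm behind the grasp point.
Start: joints at [1.121, 0.181, 1.607, -0, 1.354, -0.206], TCP at [0.139, 0.558, 0.239] pointing down, gripper open.
Joint ranges: [-2.99, 2.99], [-0.89, 2.07], [0.3, 2.58], [-1.14, 4.28], [0, 2.63], [-3.12, 3.12]. Speed limits (rad/s): [2.57, 2.57, 3.01, 3.14, 3.14, 3.14].

INTERFACE

Orientations are given as a unit quaternion [x, y, z, w].
In Python, from station import observe, read_camera, camera_model, r gives the robot as it stands.
- The arm moves only by the tool servo_tool, never from a script. Its argument "commands" is a list of rows, each a list of 2 entries, a list of its own where there are three numbers: the shift along the tool's x, y, z in m, then the turn about the tool's z in rad. In form: [[[tx, ty, tz], yaw], ...]. A call has 1 to 12 rows; each row shifts and turns the commanded pose from where the row before left it, along the tool's axes as they then stand; what a row does not reach is not made up. A row lasts 1/10 s, in which the tool goes at most 50 mm and 8.59 degrees, less where a joint would pass 70% of its speed; a pose out of reach is approached as far as the arm can. A call with a gripper value outside its range is refused whole. "fingers" is the opening, from 0 (shut) to 1 (fully open), set as the call begins (left out, the last holds). The fingers move at their own pace and stop on an object; "squeeze" is the grip in N (left out, the last holds). Time passes only in rows, so rows that do not move let the fingers close. It gives the time, the measured TCP pose, the force and the opening at its end, in the units of the state.
- observe(): the state, without advancing time (a new reading comes with each control period).
- read_camera(name): name is "side" or "top"; returns the picture (420x560x3 uint8, blue, green, red); there is no depth.
- camera_model(name): a dict with "fx", "fy", "cx", "cy" (pixels), "position" and "orientation" of the camera in the world. Camera axes: x right, y up, looking along -z (the intrinsics and any distortion apply to the point x, -y, -z); pixel columns grow to the right and rows downward; lengths in m; the calibration is good to about 2 mm. A picture is of the moment at which its call begins. camera_model takes no time and is no camera call.
- r.finish_job(): hands the job in, once; it reports no verdict.
The state is a dict: "clock": time; "joints": joint angles; "qd": joint speeds; "joint_efforts": joint torques, N m; "eef_pos": TCP position; "tool_rot": TCP orientation; "wrist_force": force on the tool from outside, world axes, zero at the start; "wrist_torque": the same for the moment, N m; "gripper_width": finger opening in m.
Only numpy, scipy, OpenCV 4.12 (cv2) and the standard library are available. Lean on these libraries where they do the work, as an engineer would, in place of code of your own. Each camera call takes 0.05 s, during which the arm holds its last target.

TASK

Push the little wheeled caddy forward until its two front castors trail straight, then steer it along its marked lane and push its ball striker into the roller catch at the end until it clicks home against the back of the catch, and let go. The catch may stand anywhere along its rail, so feel for it: push gently all the way and do not ram it. Keep all four wheels on the counter and the tamper standing in the caddy, and leave the other things where they are.

Things in the scene. Friction and masses are not known exactly. Their poses are not given: they have to be found in the camera images.
- caddy: Small wheeled caddy, about 1 kg with its load: dark wooden tray 120 long, 84 wide, 54 mm high. Two fixed wheels at the back, two swivel castors in front. Origin: on the counter under the tray's centre. x points forward (to the ball striker), y to its left, z up. Rear axle at x = -42 mm, castor pivots at x = +40, y = +-30 mm; wheel radius 11 mm.
- handle (a point): Centre of the push bar: a level round steel bar 10 mm thick, 68 mm long across the caddy (along its y), 115 mm above the counter, 55 mm behind the caddy's origin, on 8 mm posts at its ends. To be gripped from above, fingers closing along the caddy's x; the bar turns with the caddy. The tamper in the tray reaches 121 mm up; its grip begins about 50 mm ahead of the bar.
- striker (a point): Centre of the caddy's ball striker: a steel ball 16 mm in diameter on a 7 mm neck, 112 mm ahead of the caddy's origin and 45 mm above the counter.
- castor_left (a joint): Swivel angle of the left front castor, rad: 0 when it trails straight behind its pivot (caddy rolling forward), positive anticlockwise from above. Trail 12 mm. At the start both castors stand askew (1.1 to 2.3 rad either way); a straight forward push of some 60 mm swings them to 0.
- castor_right (a joint): The same for the right front castor.
- bay: Parking bay fixed to the counter. Origin: on the counter, on the lane's middle line; x points along the lane the way the caddy drives in, z up. Flat grey strips at y = +-58 mm, x = -210 to -30 mm, mark the lane. At its end a dark rail plate (145 x 30 x 6 mm) carries the aluminium roller catch (60 mm high), clamped up to 35 mm either side of the origin along x; its place is not measured.
- mid_rail (a point): Point 45 mm above the bay's origin: the middle of the catch's possible places. The catch has two upright sprung rollers (gap 10 mm) 45 mm up, behind a flared mouth 35 mm long, about 50 mm wide, 22 mm at its throat. The ball parts the rollers at a push of 3 to 5 N, drops behind them and rests on the solid back, 7 mm past the roller line. Pushing with over 12 N is ramming.
- tamper_center (a point): Centre (half-way up) of the coffee tamper that stands loose in the caddy's tray: white base 58 mm wide, wooden grip 32 mm thick, 85 mm high, 0.42 kg; its z axis points up.
- shaker: Pale cocoa shaker standing fixed on the counter, 62 mm wide, 106 mm high. Origin under its centre.
- timer: Small pale square timer, 70 x 70 x 20 mm, a bystander. Origin under its centre.
- pad: Order pad lying flat, 140 x 109 x 12 mm, a bystander. Origin under its centre.
Things that resemble listed ones, but are neither listed nor needed, are in the scene too. What is shaped like the part that bears tamper_center but blue or turquoise is not meant.

How it is judged:
By the outcome, as a careful person would: the job done as asked, in the order asked, and still so for the second after the job is handed in, with the robot touching nothing.
It also fails if it takes over 70 s, if anything falls off the work surface, if the arm or the gripper's body presses on something with over 40 N, if the wrist force passes 120 N, or if a joint passes its speed limit or range.

## Working session

There is one attempt and no reset: what is moved stays moved. The work goes in short steps, Python scripts to look and compute and a tool call to move; the robot and the scene stay as the last step left them, time stands still between calls to the robot, and variables do not carry over. Pictures are saved under pics/ and viewed, and the job is handed in when it is done.

Besides the shell and the picture viewer there is one more tool, called as name(argument=value, ...), one argument or row to a line, values as JSON. servo_tool: Moves the arm, as the interface text tells. Its arguments: {"type":"object","properties":{"commands":{"type":"array"},"fingers":{"type":"number"},"squeeze":{"type":"number"}},"required":["commands"]}

```bash
mkdir -p pics; ls; python3 - <<'E'
from station import observe, read_camera, camera_model, r
import cv2
print(observe())
for n in("side","top"):
    cv2.imwrite(f"pics/{n}0.png",read_camera(n)); print(camera_model(n))
E
```

```text
pics
{'clock': 0.0, 'joints': array([ 1.12070925e+00,  1.81552595e-01,  1.60800168e+00, -9.25270450e-07,
        1.35380430e+00, -2.06321233e-01]), 'qd': array([ 0.00122266, -0.00038485, -0.00084398, -0.00012306,  0.00089843,
        0.0017529 ]), 'joint_efforts': array([-1.16896772e-04, -4.33863759e+01, -3.41857839e+01,  7.02964095e-02,
        3.86094803e-02, -1.05627389e-04]), 'eef_pos': array([0.13853694, 0.55750612, 0.23780671]), 'tool_rot': array([ 7.87831734e-01,  6.15889908e-01, -7.92076481e-04,  3.90172421e-04]), 'wrist_force': array([ 0.52754524, -0.10332116,  0.25035755]), 'wrist_torque': array([-0.02629049,  0.04174101, -0.03493229]), 'gripper_width': 0.0878502819164126}
{'fx': 454.08644632259325, 'fy': 454.08644632259325, 'cx': 277.1812956711736, 'cy': 209.1840662157434, 'position': array([ 0.38209571, -0.86863427,  0.84464269]), 'orientation': array([ 0.42067853, -0.04397076, -0.07675383,  0.90288703])}
{'fx': 496.5026096374055, 'fy': 496.5026096374055, 'cx': 283.52137182340124, 'cy': 203.56991634490328, 'position': array([0.35321963, 0.01857962, 1.53054029]), 'orientation': array([-0.05367296,  0.04197601,  0.71367814, -0.69715188])}
```

View pics/side0.png

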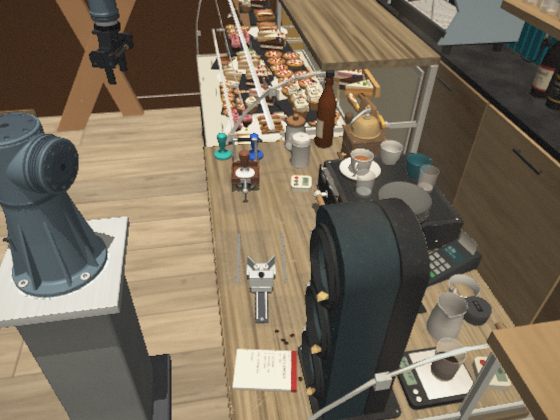

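View pics/top0.png

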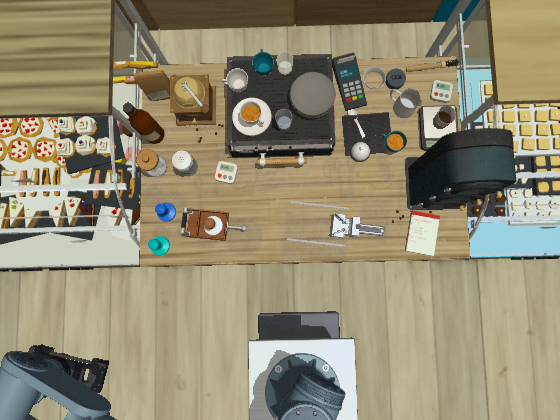

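```bash
python3 - <<'E'
import cv2
t=cv2.imread("pics/top0.png"); s=cv2.imread("pics/side0.png")
cv2.imwrite("pics/t0a.png",cv2.resize(t[190:265,140:260],(800,500),interpolation=cv2.INTER_CUBIC))
cv2.imwrite("pics/t0b.png",cv2.resize(t[190:265,280:400],(800,500),interpolation=cv2.INTER_CUBIC))
cv2.imwrite("pics/s0a.png",cv2.resize(s[120:220,205:325],(720,600),interpolation=cv2.INTER_CUBIC))
cv2.imwrite("pics/s0b.png",cv2.resize(s[225:325,215:335],(720,600),interpolation=cv2.INTER_CUBIC))
E
```

```text
(no output)
```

View pics/t0a.png

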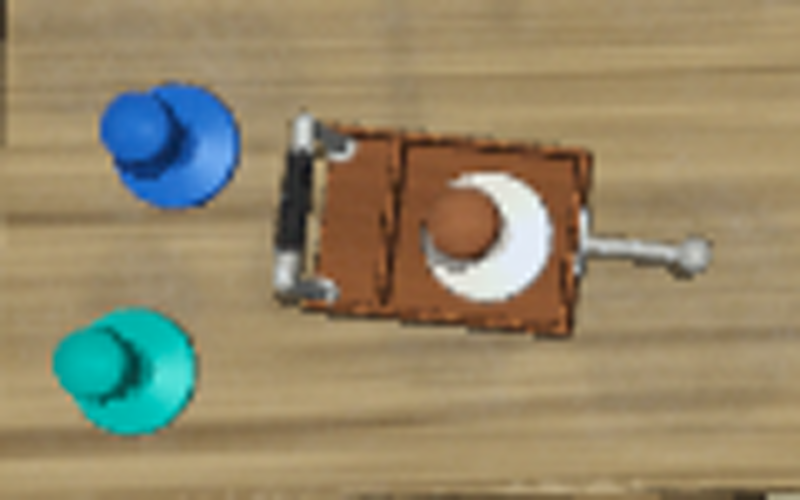

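View pics/t0b.png

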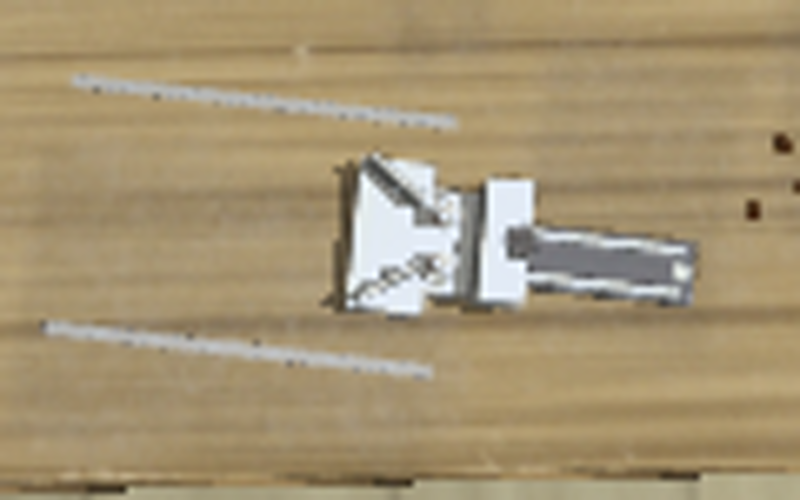

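View pics/s0a.png

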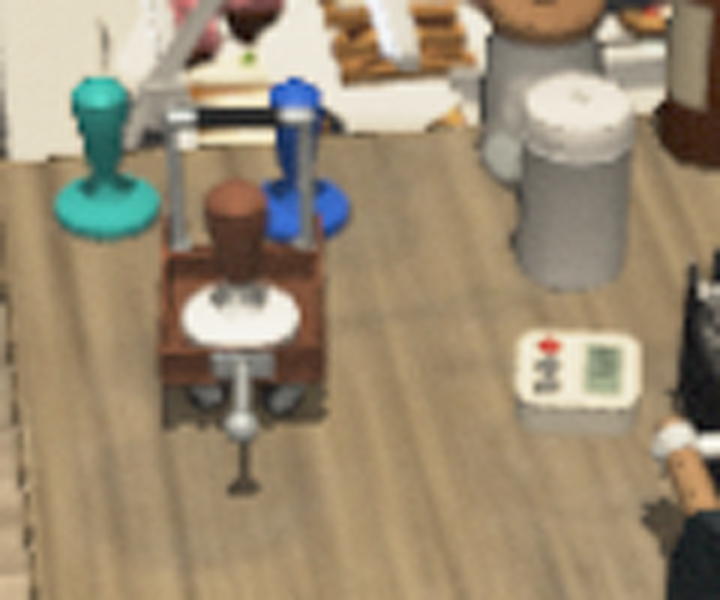

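View pics/s0b.png

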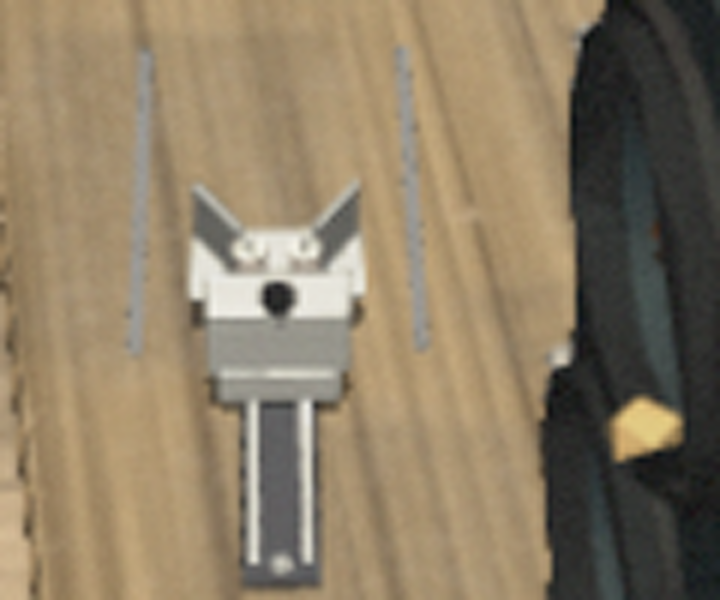

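```bash
cat >h.py <<'E'
import numpy as np,cv2
from scipy.spatial.transform import Rotation as R
from station import camera_model
M={n:camera_model(n) for n in("side","top")}
def ray(n,p):
    m=M[n]; d=np.array([(p[0]-m['cx'])/m['fx'],-(p[1]-m['cy'])/m['fy'],-1.])
    return np.array(m['position']),R.from_quat(m['orientation']).apply(d)
def onz(n,p,z):
    o,d=ray(n,p); return o+d*(z-o[2])/d[2]
def two(p,q):
    o,d=ray("top",p);a,b=ray("side",q)
    A=np.array([d,-b]).T; t=np.linalg.lstsq(A,a-o,rcond=None)[0]
    P=o+d*t[0];Q=a+b*t[1]; return (P+Q)/2,np.linalg.norm(P-Q)
def crop(u,x0,y0,s): return ((u[0]+.5)/s-.5+x0,(u[1]+.5)/s-.5+y0)
def proj(n,P):
    m=M[n]; c=R.from_quat(m['orientation']).inv().apply(np.array(P)-m['position'])
    return m['cx']+m['fx']*c[0]/-c[2], m['cy']-m['fy']*c[1]/-c[2]
E
python3 - <<'E'
from h import *
np.set_printoptions(precision=4,suppress=True)
T=lambda u,v:crop((u,v),140,190,800/120)
Tb=lambda u,v:crop((u,v),280,190,800/120)
S=lambda u,v:crop((u,v),205,120,6)
Sb=lambda u,v:crop((u,v),215,225,6)
for n,t,s,z in[("barL",T(303,120),S(297,113),.115),("barR",T(288,290),S(180,113),.115),("str",T(693,257),S(241,422),.045),
 ("Ls",Tb(75,80),Sb(402,48),.001),("Le",Tb(455,123),Sb(423,348),.001),("Rs",Tb(45,327),Sb(145,52),.001),("Re",Tb(430,373),Sb(133,352),.001)]:
    print(n,onz("top",t,z),onz("side",s,z),*two(t,s))
print(onz("top",(420,232),.012), onz("top",(226,171),.02),onz("top",(182,160),.106))
E
```

```text
barL [0.5417 0.3243 0.115 ] [0.5351 0.331  0.115 ] [0.5375 0.3233 0.12  ] 0.006901687930817534
barR [0.4681 0.3304 0.115 ] [0.476 0.34  0.115] [0.4714 0.3289 0.1215] 0.0075487808128620465
str [0.4844 0.1627 0.045 ] [0.4842 0.1688 0.045 ] [0.4837 0.1623 0.0501] 0.0003789418545085746
Ls [0.5676 0.0188 0.001 ] [0.5657 0.0208 0.001 ] [0.5663 0.0188 0.0029] 0.0020281323831611666
Le [ 0.543  -0.1573  0.001 ] [ 0.5415 -0.1555  0.001 ] [ 0.542  -0.157   0.0028] 0.0016308709990659244
Rs [0.4527 0.0354 0.001 ] [0.4503 0.0368 0.001 ] [0.4514 0.0354 0.0023] 0.002458208518295386
Re [ 0.4274 -0.1412  0.001 ] [ 0.4257 -0.1385  0.001 ] [ 0.4264 -0.1409  0.0038] 0.0016917360575817266
[ 0.4627 -0.3726  0.012 ] [0.6657 0.2177 0.02  ] [0.6842 0.3358 0.106 ]
```

servo_tool(
  commands=[
    [[-0.0111, 0.0342, 0], 0],
    [[-0.0111, 0.0342, 0], 0],
    [[-0.0111, 0.0342, 0], 0],
    [[-0.0111, 0.0342, 0], 0],
    [[-0.0111, 0.0342, 0], 0],
    [[-0.0111, 0.0342, 0], 0],
    [[-0.0111, 0.0342, 0], 0],
    [[-0.0111, 0.0342, 0], 0],
    [[-0.0111, 0.0342, 0], 0],
    [[-0.0111, 0.0342, 0], 0],
    [[-0.0111, 0.0342, 0], 0],
    [[-0.0111, 0.0342, 0], 0],
  ],
  fingers=0.5,
)

```text
clock: 1.3
eef_pos: [0.5058, 0.3286, 0.2382]
tool_rot: [0.788, 0.616, -0.0, -0.0]
wrist_force: [1.3, 0.2, -0.1]
gripper_width: 0.0439
```

servo_tool(
  commands=[
    [[0, 0, 0.01], -0.06],
    [[0, 0, 0.02], -0.055],
    [[0, 0, 0.02], 0],
    [[0, 0, 0.01], 0],
    [[0, 0, 0], 0],
  ],
)

```text
clock: 1.8
eef_pos: [0.5037, 0.3292, 0.1767]
tool_rot: [0.751, 0.66, -0.002, -0.001]
wrist_force: [-0.3, -0.5, 1.0]
gripper_width: 0.044
```

```bash
python3 - <<'E'
from h import *
from station import observe, read_camera
o=observe(); print(o['clock'],o['eef_pos'],o['tool_rot'],R.from_quat(o['tool_rot']).apply([1,0,0]),o['wrist_force'])
t=read_camera("top");s=read_camera("side")
cv2.imwrite("pics/t1.png",t);cv2.imwrite("pics/s1.png",s)
a=cv2.resize(t[180:260,140:260],(750,500),interpolation=cv2.INTER_CUBIC)
b=cv2.resize(s[100:200,195:315],(720,600),interpolation=cv2.INTER_CUBIC)
cv2.imwrite("pics/t1a.png",a);cv2.imwrite("pics/s1a.png",b)
E
```

```text
1.8 [0.50365594 0.32920637 0.17668089] [ 7.51205281e-01  6.60065671e-01 -1.86801193e-03 -6.68152567e-04] [ 0.12861964  0.99169213 -0.00192447] [-0.31791452 -0.53669071  0.98409197]
```

View pics/t1a.png

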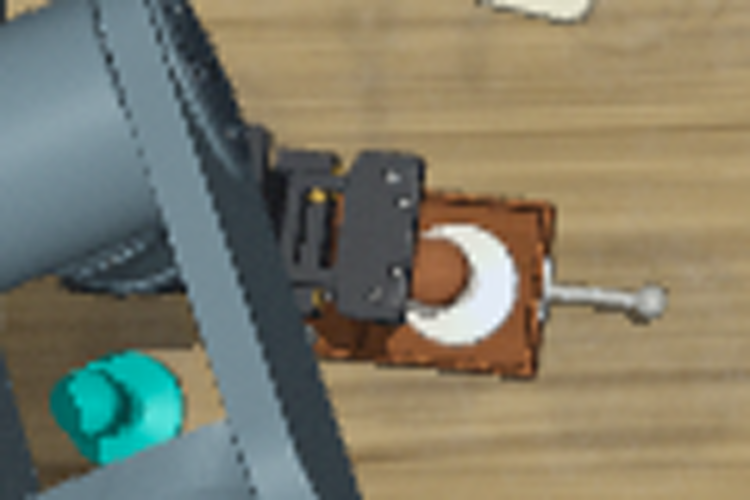

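View pics/s1a.png

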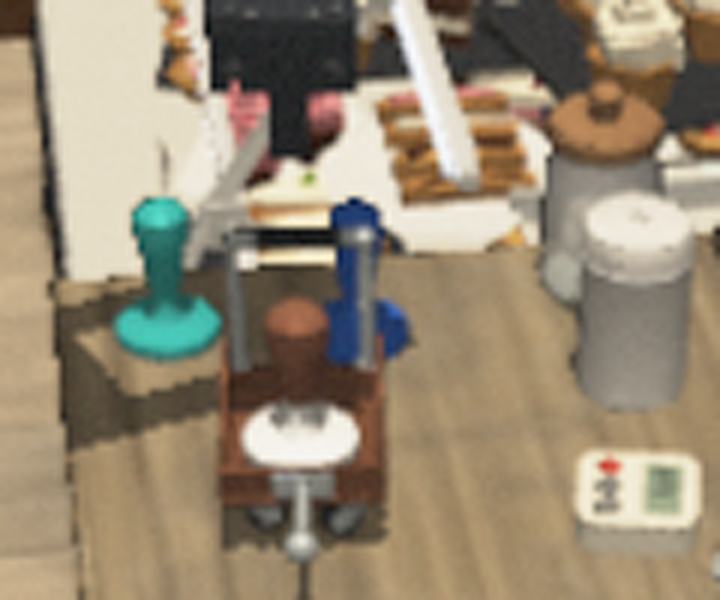

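```bash
python3 - <<'E'
from h import *
p=proj("side",[.5037,.3292,.1767]); print([(p[0]-195)*6,(p[1]-100)*6])
p=proj("side",[.505,.329,.115]); print([(p[0]-195)*6,(p[1]-100)*6])
p=proj("top",[.505,.329,.115]); print(p)
E
```

```text
[np.float64(289.93865699684034), np.float64(129.31347438542727)]
[np.float64(296.52891837971606), np.float64(237.14937890334113)]
(np.float64(183.33155933200948), np.float64(220.25761817327955))
```

servo_tool(
  commands=[
    [[0, 0, 0.01], 0],
    [[0, 0, 0.015], 0],
    [[0, 0, 0.015], 0],
    [[0, 0, 0.015], 0],
    [[0, 0, 0.015], 0],
    [[0, 0, 0.01], 0],
    [[0, 0, 0], 0],
    [[0, 0, 0], 0],
  ],
)

```text
clock: 2.7
eef_pos: [0.505, 0.3297, 0.0986]
tool_rot: [0.751, 0.66, -0.0, -0.0]
wrist_force: [0.5, -0.1, 0.5]
gripper_width: 0.0442
```

servo_tool(
  commands=[
    [[0, 0, 0], 0],
    [[0, 0, 0], 0],
    [[0, 0, 0], 0],
    [[0, 0, 0], 0],
    [[0, 0, 0], 0],
    [[0, 0, 0], 0],
    [[0, 0, 0], 0],
    [[0, 0, 0], 0],
  ],
  fingers=0,
  squeeze=12,
)

```text
clock: 3.5
eef_pos: [0.5051, 0.3298, 0.099]
tool_rot: [0.751, 0.66, 0.0, 0.0]
wrist_force: [-0.7, -0.1, 2.4]
gripper_width: 0.0098
```

```bash
python3 - <<'E'
from h import *
from station import observe, read_camera
o=observe(); print(o['clock'],o['eef_pos'],R.from_quat(o['tool_rot']).apply([1,0,0]),o['wrist_force'],o['wrist_torque'])
t=read_camera("top");s=read_camera("side")
cv2.imwrite("pics/t2.png",t);cv2.imwrite("pics/s2.png",s)
a=cv2.resize(t[180:260,170:290],(750,500),interpolation=cv2.INTER_CUBIC)
b=cv2.resize(s[120:220,195:315],(720,600),interpolation=cv2.INTER_CUBIC)
cv2.imwrite("pics/t2a.png",a);cv2.imwrite("pics/s2a.png",b)
E
```

```text
3.5 [0.50512206 0.32980094 0.09899635] [1.28403775e-01 9.91721923e-01 3.14163438e-04] [-0.67548551 -0.1252102   2.38972678] [ 0.01851679 -0.00578654 -0.03407422]
```

View pics/t2a.png

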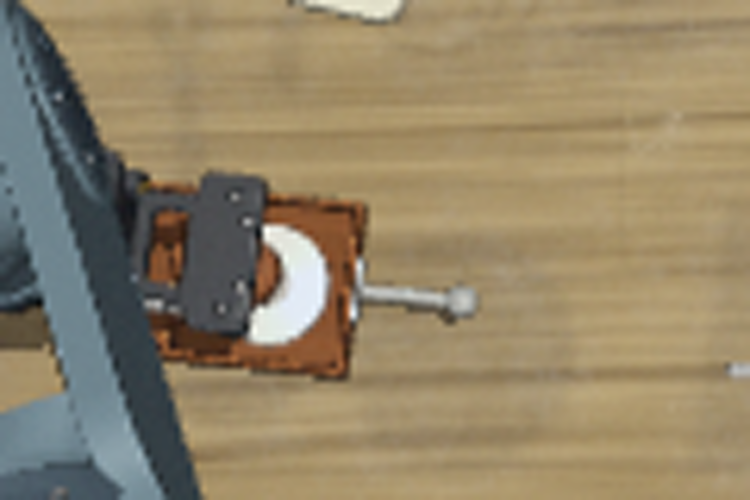

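View pics/s2a.png

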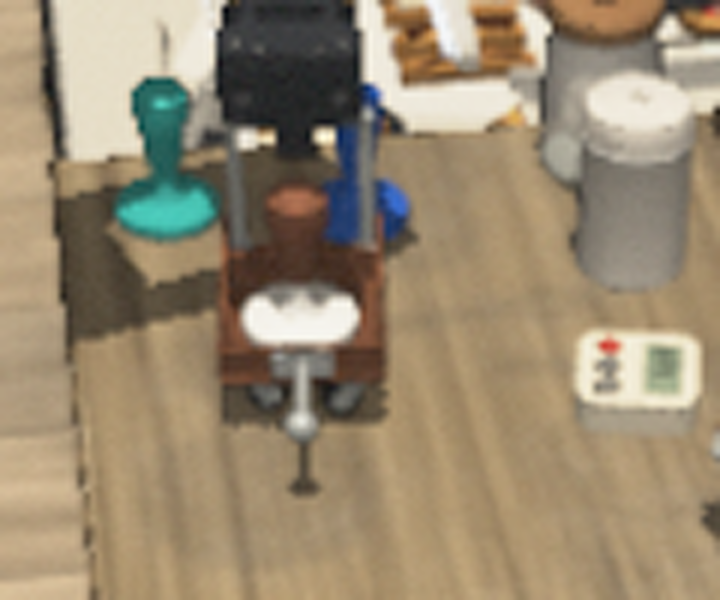

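```bash
python3 - <<'E'
from h import *
np.set_printoptions(precision=4,suppress=True)
Tb=lambda u,v:crop((u,v),280,190,800/120)
Sb=lambda u,v:crop((u,v),215,225,6)
O=np.array([.4804,-.1782]);a=np.radians(8);f=np.array([-np.sin(a),-np.cos(a)]);l=np.array([-f[1],f[0]])
def L(P): d=P[:2]-O; return np.array([d@f,d@l])
for n,t,z in[("tipL",(372,157),.06),("tipR",(340,305),.06),("rolL",(440,215),.055),("rolR",(430,265),.055),("backstripe L",(483,180),.06),("railend",(690,272),.006)]:
    print(n,L(onz("top",Tb(*t),z)))
for n,t,z in[("tipR",(195,185),.06),("tipL",(355,182),.06),("rolR",(250,245),.055),("rolL",(303,245),.055),("blackdot",(277,298),.045),("railend",(281,580),.006)]:
    print(n,L(onz("side",Sb(*t),z)))
E
```

```text
tipL [-0.0703  0.0314]
tipR [-0.0776 -0.036 ]
rolL [-0.0371  0.0096]
rolR [-0.0393 -0.0132]
backstripe L [-0.0202  0.0268]
railend [0.0841 0.0021]
tipR [-0.0671 -0.0336]
tipL [-0.0673  0.0304]
rolR [-0.0387 -0.0117]
rolL [-0.0382  0.0091]
blackdot [-0.0198 -0.0014]
railend [ 0.084  -0.0012]
```

servo_tool(
  commands=[
    [[-0.001, 0, 0], 0],
    [[-0.0015, 0, 0], 0],
    [[-0.002, 0, 0], 0],
    [[-0.002, 0, 0], 0],
    [[-0.002, 0, 0], 0],
    [[-0.002, 0, 0], 0],
    [[-0.002, 0, 0], 0],
    [[-0.002, 0, 0], 0],
    [[-0.002, 0, 0], 0],
    [[-0.002, 0, 0], 0],
  ],
)

```text
clock: 4.6
eef_pos: [0.5027, 0.3112, 0.0989]
tool_rot: [0.751, 0.66, 0.0, 0.0]
wrist_force: [0.4, 1.0, 4.6]
gripper_width: 0.0095
```

servo_tool(
  commands=[
    [[-0.0025, 0, 0], 0],
    [[-0.0025, 0, 0], 0],
    [[-0.0025, 0, 0], 0],
    [[-0.0025, 0, 0], 0],
    [[-0.0025, 0, 0], 0],
    [[-0.0025, 0, 0], 0],
    [[-0.0025, 0, 0], 0],
    [[-0.0025, 0, 0], 0],
    [[-0.0025, 0, 0], 0],
    [[-0.0025, 0, 0], 0],
    [[-0.0025, 0, 0], 0],
    [[-0.0025, 0, 0], 0],
  ],
)

```text
clock: 5.8
eef_pos: [0.4988, 0.2814, 0.0989]
tool_rot: [0.751, 0.66, 0.0, 0.0]
wrist_force: [0.1, 0.9, 5.1]
gripper_width: 0.0092
```

servo_tool(
  commands=[
    [[-0.0025, 0, 0], 0],
    [[-0.0025, 0, 0], 0],
    [[-0.0025, 0, 0], 0],
    [[-0.0025, 0, 0], 0],
    [[-0.0025, 0, 0], 0],
    [[-0.0025, 0, 0], 0],
    [[-0.002, 0, 0], 0],
    [[-0.001, 0, 0], 0],
    [[-0.001, 0, 0], 0],
    [[0, 0, 0], 0],
  ],
)

```text
clock: 6.8
eef_pos: [0.4964, 0.2624, 0.0989]
tool_rot: [0.751, 0.66, 0.0, 0.0]
wrist_force: [1.2, 0.2, 5.9]
gripper_width: 0.0095
```

```bash
python3 - <<'E'
from h import *
from station import observe, read_camera
o=observe(); print(o['clock'],o['eef_pos'],R.from_quat(o['tool_rot']).apply([1,0,0]),o['wrist_force'],o['wrist_torque'])
t=read_camera("top");s=read_camera("side")
cv2.imwrite("pics/t3.png",t);cv2.imwrite("pics/s3.png",s)
a=cv2.resize(t[180:260,190:310],(750,500),interpolation=cv2.INTER_CUBIC)
b=cv2.resize(s[140:240,195:315],(720,600),interpolation=cv2.INTER_CUBIC)
cv2.imwrite("pics/t3a.png",a);cv2.imwrite("pics/s3a.png",b)
E
```

```text
6.8 [0.49636342 0.26244782 0.09890032] [ 1.28527649e-01  9.91705911e-01 -1.72453457e-04] [1.23318154 0.22017561 5.89817548] [ 0.01492689 -0.03280963  0.03898979]
```

View pics/t3a.png

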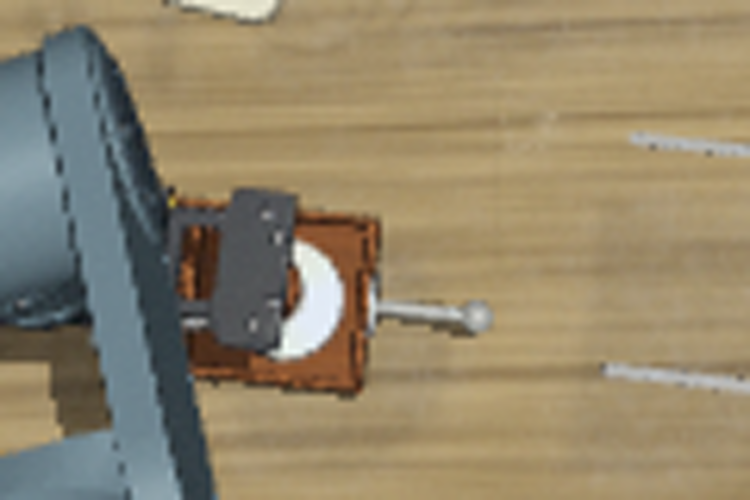

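View pics/s3a.png

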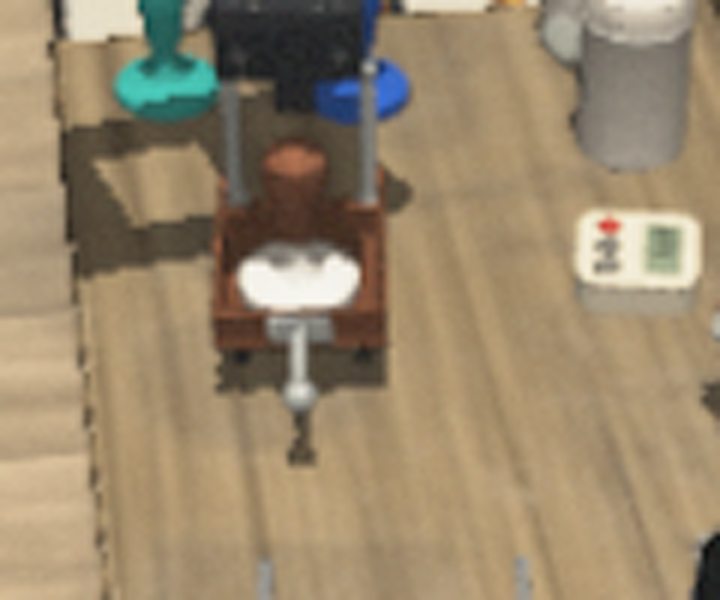

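```bash
cat >plan.py <<'E'
from h import *
from station import observe
O=np.array([.4804,-.1782]);a8=np.radians(8);F=np.array([-np.sin(a8),-np.cos(a8)]);Lf=np.array([-F[1],F[0]])
def state(dth=0):
    o=observe(); x=R.from_quat(o['tool_rot']).apply([1,0,0]); h=-x[:2]/np.linalg.norm(x[:2])
    h_=np.array([h@F,h@Lf]); th=np.arctan2(h_[1],h_[0])+dth
    b=o['eef_pos'][:2]-O; b=np.array([b@F,b@Lf]); h=np.array([np.cos(th),np.sin(th)])
    return o,b+.013*h,th,b+.167*h
def plan(ax,th,s1,lat1,d=.0025,grp=3):
    L=s1-ax[0]; y0,m0=ax[1]-lat1,np.tan(th)
    # quintic: y(0)=y0,y'(0)=m0,y''=0 ; 0 at end
    A=np.array([[1,1,1],[3,4,5],[6,12,20]]); c=np.linalg.solve(A,[-(y0+m0*L),-m0*L,0])
    p=np.polynomial.Polynomial([y0,m0*L,0,*c])
    u=np.linspace(0,1,2001); y=p(u); sl=p.deriv()(u)/L; t=np.arctan(sl)
    arc=np.r_[0,np.cumsum(np.hypot(np.diff(u)*L,np.diff(y)))]
    n=int(round(arc[-1]/d/grp))*grp
    tt=np.interp(np.arange(0,n+1,grp)*d,arc,t)
    q=np.diff(np.round(tt/grp,3)); return n,q,tt
E
python3 - <<'E'
from plan import *
o,ax,th,st=state(); print("axle",ax,"th",th,"striker",st)
n,q,tt=plan(ax,th,-.215,-.0015); print(n,q,np.round(tt,3))
x=ax.copy();t=th
for k in q:
    for i in range(3):
        x=x+.0025*np.array([np.cos(t+k/2),np.sin(t+k/2)]);t+=k
    b=x+.154*np.array([np.cos(t),np.sin(t)]); print(np.round(b*1000,1),end=' ')
print(x,t)
# striker by camera
for u in[(478,316)]: 
    P=onz("top",crop(u,190,180,6.25),.045)[:2]-O; print("cam striker",P@F,P@Lf)
P=onz("side",crop((300,393),195,140,6),.045)[:2]-O; print("cam striker",P@F,P@Lf)
E
```

```text
axle [-0.42558395 -0.0453827 ] th 0.010793612079506172 striker [-0.27159293 -0.04372052]
87 [ 0.002  0.006  0.01   0.012  0.012  0.013  0.013  0.012  0.011  0.009
  0.008  0.005  0.004  0.002 -0.001 -0.002 -0.004 -0.006 -0.008 -0.009
 -0.012 -0.012 -0.013 -0.014 -0.013 -0.011 -0.01  -0.006 -0.002] [0.011 0.018 0.037 0.066 0.101 0.139 0.178 0.217 0.253 0.285 0.313 0.335
 0.352 0.363 0.368 0.367 0.361 0.348 0.33  0.307 0.278 0.244 0.207 0.167
 0.127 0.088 0.053 0.025 0.006 0.   ]
[-264.1  -42.7] [-256.7  -39.7] [-249.4  -34.7] [-242.4  -28.6] [-235.6  -22.2] [-229.1  -15.1] [-222.9   -7.8] [-216.9   -0.6] [-211.     6.3] [-205.1   12.4] [-199.1   18.3] [-192.9   23. ] [-186.5   27.3] [-179.8   30.9] [-172.6   33.1] [-165.3   34.9] [-157.6   35.8] [-149.6   35.7] [-141.3   34.5] [-133.    32.7] [-124.3   29.2] [-115.7   25.5] [-107.3   21. ] [-98.9  15.7] [-90.8  10.5] [-83.    5.9] [-75.3   1.6] [-67.8  -1.1] [-60.3  -2. ] [-0.21427011 -0.00180312] -0.0012063879204938215
cam striker -0.2701471100506909 -0.041685208508436766
cam striker -0.2753158445028487 -0.04376453646486724
```

servo_tool(
  commands=[
    [[-0.0025, -2e-05, 0], -0.002],
    [[-0.0025, -2e-05, 0], -0.002],
    [[-0.0025, -2e-05, 0], -0.002],
    [[-0.0025, -7e-05, 0], -0.006],
    [[-0.0025, -7e-05, 0], -0.006],
    [[-0.0025, -7e-05, 0], -0.006],
    [[-0.0025, -0.00012, 0], -0.01],
    [[-0.0025, -0.00012, 0], -0.01],
    [[-0.0025, -0.00012, 0], -0.01],
    [[-0.0025, -0.00014, 0], -0.012],
    [[-0.0025, -0.00014, 0], -0.012],
    [[-0.0025, -0.00014, 0], -0.012],
  ],
  squeeze=20,
)

```text
clock: 8.1
eef_pos: [0.4922, 0.2328, 0.0989]
tool_rot: [0.721, 0.693, 0.0, 0.0]
wrist_force: [0.4, 1.3, 5.4]
gripper_width: 0.0093
```

servo_tool(
  commands=[
    [[-0.0025, -0.00014, 0], -0.012],
    [[-0.0025, -0.00014, 0], -0.012],
    [[-0.0025, -0.00014, 0], -0.012],
    [[-0.0025, -0.00015, 0], -0.013],
    [[-0.0025, -0.00015, 0], -0.013],
    [[-0.0025, -0.00015, 0], -0.013],
    [[-0.0025, -0.00015, 0], -0.013],
    [[-0.0025, -0.00015, 0], -0.013],
    [[-0.0025, -0.00015, 0], -0.013],
    [[-0.0025, -0.00014, 0], -0.012],
    [[-0.0025, -0.00014, 0], -0.012],
    [[-0.0025, -0.00014, 0], -0.012],
  ],
)

```text
clock: 9.3
eef_pos: [0.4911, 0.2028, 0.0989]
tool_rot: [0.667, 0.745, -0.0, -0.0]
wrist_force: [-1.1, 0.6, 6.0]
gripper_width: 0.0094
```

```bash
cat > look.py <<'E'
import sys
from plan import *
from station import read_camera
k=sys.argv[1]
np.set_printoptions(precision=4,suppress=True)
o,ax,th,st=state(); print(o['clock'],"axle",ax,"th",th,"striker",st,"F",o['wrist_force'],"T",o['wrist_torque'],"z",o['eef_pos'][2])
t=read_camera("top");s=read_camera("side")
P=np.r_[O+F*st[0]+Lf*st[1],.045]
out=[]
for n,im,sc in(("top",t,5),("side",s,5)):
    u,v=proj(n,P); x0=int(u)-45 if n=="side" else int(u)-60; y0=int(v)-70 if n=="side" else int(v)-45
    w,h=(90,100) if n=="side" else (100,85)
    c=cv2.resize(im[y0:y0+h,x0:x0+w],None,fx=5,fy=5,interpolation=cv2.INTER_CUBIC)
    print(n,"x0,y0",x0,y0,"expected striker in crop",((u-x0)*5,(v-y0)*5)); out.append(c)
H=max(c.shape[0] for c in out)
im=np.hstack([np.pad(c,((0,H-c.shape[0]),(0,0),(0,0))) for c in out])
im=cv2.resize(im,(800,int(im.shape[0]*800/im.shape[1])));print(im.shape)
cv2.imwrite(f"pics/L{k}.png",im);cv2.imwrite(f"pics/t{k}.png",t);cv2.imwrite(f"pics/s{k}.png",s)
E
python3 look.py 4
```

```text
9.3 axle [-0.3662 -0.0392] th 0.2512553100346974 striker [-0.217  -0.0009] F [-1.1238  0.5555  6.009 ] T [ 0.1149  0.155  -0.087 ] z 0.09887479499679688
top x0,y0 225 173 expected striker in crop (np.float64(301.1456475131948), np.float64(228.62577859974465))
side x0,y0 215 148 expected striker in crop (np.float64(226.34246854354274), np.float64(353.72873408755595))
(421, 800, 3)
```

View pics/L4.png

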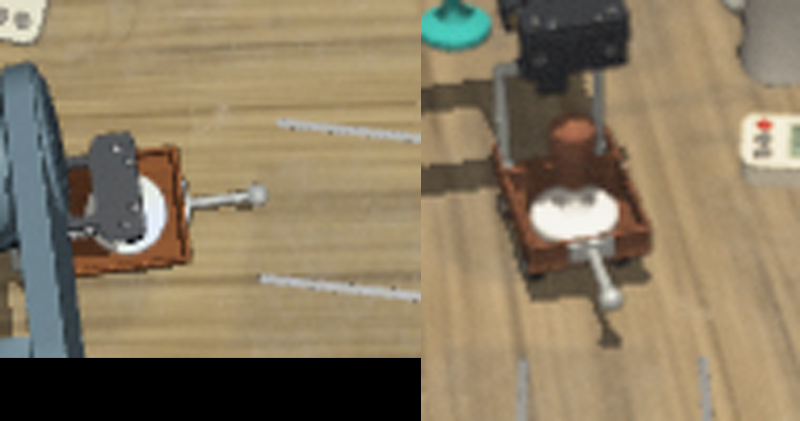

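servo_tool(
  commands=[
    [[-0.0025, -0.00013, 0], -0.011],
    [[-0.0025, -0.00013, 0], -0.011],
    [[-0.0025, -0.00013, 0], -0.011],
    [[-0.0025, -0.00011, 0], -0.009],
    [[-0.0025, -0.00011, 0], -0.009],
    [[-0.0025, -0.00011, 0], -0.009],
    [[-0.0025, -9e-05, 0], -0.008],
    [[-0.0025, -9e-05, 0], -0.008],
    [[-0.0025, -9e-05, 0], -0.008],
    [[-0.0025, -6e-05, 0], -0.005],
    [[-0.0025, -6e-05, 0], -0.005],
    [[-0.0025, -6e-05, 0], -0.005],
  ],
)

```text
clock: 10.6
eef_pos: [0.4948, 0.1731, 0.0988]
tool_rot: [0.629, 0.777, -0.0, -0.0]
wrist_force: [-1.4, 1.4, 6.3]
gripper_width: 0.0092
```

servo_tool(
  commands=[
    [[-0.0025, -5e-05, 0], -0.004],
    [[-0.0025, -5e-05, 0], -0.004],
    [[-0.0025, -5e-05, 0], -0.004],
    [[-0.0025, -2e-05, 0], -0.002],
    [[-0.0025, -2e-05, 0], -0.002],
    [[-0.0025, -2e-05, 0], -0.002],
    [[-0.0025, 1e-05, 0], 0.001],
    [[-0.0025, 1e-05, 0], 0.001],
    [[-0.0025, 1e-05, 0], 0.001],
    [[-0.0025, 2e-05, 0], 0.002],
    [[-0.0025, 2e-05, 0], 0.002],
    [[-0.0025, 2e-05, 0], 0.002],
  ],
)

```text
clock: 11.8
eef_pos: [0.5013, 0.1438, 0.0988]
tool_rot: [0.625, 0.78, -0.0, -0.0]
wrist_force: [-1.3, 1.2, 6.4]
gripper_width: 0.0094
```

```bash
python3 look.py 5; python3 - <<'E'
from plan import *
o,ax,th,st=state()
n,q,tt=plan(ax,th,-.215,-.0015); print(n,q)
E
```

```text
11.8 axle [-0.3096 -0.0196] th 0.35888197522760007 striker [-0.1654  0.0345] F [-1.3305  1.241   6.4353] T [0.18   0.1698 0.0706] z 0.09884323700562661
top x0,y0 243 164 expected striker in crop (np.float64(303.0873802736767), np.float64(225.4114397702658))
side x0,y0 229 161 expected striker in crop (np.float64(225.57977259910075), np.float64(353.4970312897052))
(421, 800, 3)
39 [-0.002 -0.005 -0.007 -0.01  -0.011 -0.013 -0.014 -0.015 -0.013 -0.012
 -0.01  -0.006 -0.002]
```

View pics/L5.png

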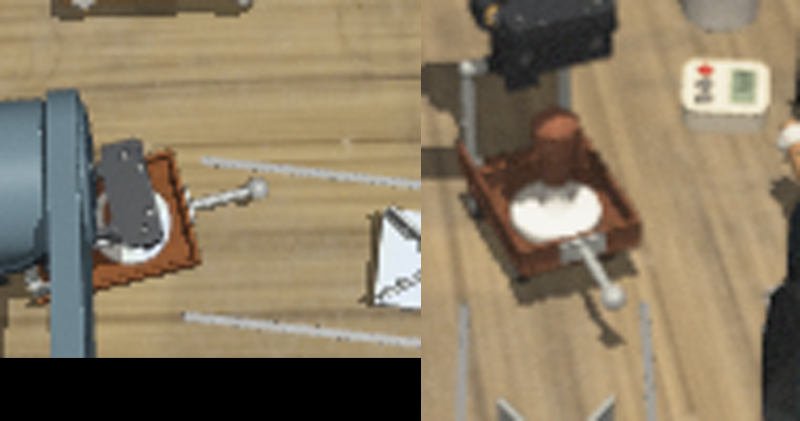

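servo_tool(
  commands=[
    [[-0.0025, 2e-05, 0], 0.002],
    [[-0.0025, 2e-05, 0], 0.002],
    [[-0.0025, 2e-05, 0], 0.002],
    [[-0.0025, 6e-05, 0], 0.005],
    [[-0.0025, 6e-05, 0], 0.005],
    [[-0.0025, 6e-05, 0], 0.005],
    [[-0.0025, 8e-05, 0], 0.007],
    [[-0.0025, 8e-05, 0], 0.007],
    [[-0.0025, 8e-05, 0], 0.007],
    [[-0.0025, 0.00012, 0], 0.01],
    [[-0.0025, 0.00012, 0], 0.01],
    [[-0.0025, 0.00012, 0], 0.01],
  ],
)

```text
clock: 13.1
eef_pos: [0.508, 0.1145, 0.0988]
tool_rot: [0.653, 0.757, -0.0, -0.0]
wrist_force: [-0.5, 0.8, 6.6]
gripper_width: 0.0094
```

servo_tool(
  commands=[
    [[-0.0025, 0.00013, 0], 0.011],
    [[-0.0025, 0.00013, 0], 0.011],
    [[-0.0025, 0.00013, 0], 0.011],
    [[-0.0025, 0.00015, 0], 0.013],
    [[-0.0025, 0.00015, 0], 0.013],
    [[-0.0025, 0.00015, 0], 0.013],
    [[-0.0025, 0.00017, 0], 0.014],
    [[-0.0025, 0.00017, 0], 0.014],
    [[-0.0025, 0.00017, 0], 0.014],
  ],
)

```text
clock: 14.0
eef_pos: [0.5119, 0.0922, 0.0989]
tool_rot: [0.695, 0.719, 0.0, 0.0]
wrist_force: [1.4, 1.3, 5.1]
gripper_width: 0.0095
```

```bash
python3 look.py 6; python3 - <<'E'
from plan import *
o,ax,th,st=state()
n,q,tt=plan(ax,th,-.215,-.0015); print(n,q)
E
```

```text
14.0 axle [-0.2594 -0.0042] th 0.17245125628110128 striker [-0.1077  0.0222] F [1.3763 1.3303 5.144 ] T [ 0.1395 -0.071   0.0725] z 0.09889875871524703
top x0,y0 262 170 expected striker in crop (np.float64(301.2609347963783), np.float64(226.57434564946598))
side x0,y0 224 177 expected striker in crop (np.float64(229.51696073950444), np.float64(352.68637210330354))
(421, 800, 3)
18 [-0.009 -0.019 -0.018 -0.01  -0.002  0.001]
```

View pics/L6.png

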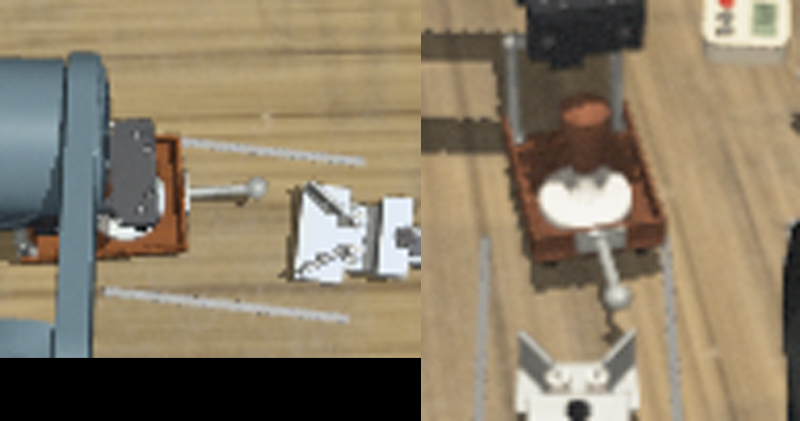

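servo_tool(
  commands=[
    [[-0.0025, 0.00018, 0], 0.015],
    [[-0.0025, 0.00018, 0], 0.015],
    [[-0.0025, 0.00018, 0], 0.015],
    [[-0.0025, 0.00018, 0], 0.015],
    [[-0.0025, 0.00018, 0], 0.015],
    [[-0.0025, 0.00018, 0], 0.015],
    [[-0.0025, 0.00018, 0], 0.015],
    [[-0.0025, 0.00018, 0], 0.015],
    [[-0.0025, 0.00018, 0], 0.015],
    [[-0.0025, 0.00015, 0], 0.013],
    [[-0.002, 0.00015, 0], 0.013],
    [[0, 0, 0], 0],
  ],
)

```text
clock: 15.3
eef_pos: [0.5128, 0.0649, 0.0988]
tool_rot: [0.751, 0.66, 0.0, 0.0]
wrist_force: [0.8, -0.4, 5.2]
gripper_width: 0.0092
```

```bash
python3 look.py 7
```

```text
15.3 axle [-0.2323 -0.0016] th 0.011428373139777523 striker [-0.0783  0.0002] F [ 0.7796 -0.3944  5.1673] T [-0.0907 -0.0868  0.0697] z 0.09884789076075565
top x0,y0 271 178 expected striker in crop (np.float64(301.1201810843792), np.float64(228.45993897003666))
side x0,y0 216 186 expected striker in crop (np.float64(225.84394063047654), np.float64(350.97361440949385))
(421, 800, 3)
```

View pics/L7.png

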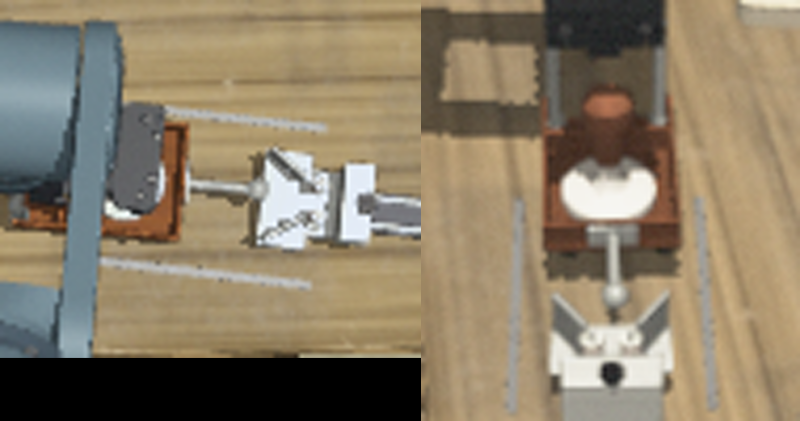

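servo_tool(
  commands=[
    [[-0.0015, 3e-05, 0], 0.002],
    [[-0.0015, 3e-05, 0], 0.002],
    [[-0.0015, 3e-05, 0], 0.002],
    [[-0.0015, 3e-05, 0], 0.002],
    [[-0.0015, 3e-05, 0], 0.002],
    [[-0.0015, 3e-05, 0], 0.002],
    [[-0.0015, 3e-05, 0], 0.002],
    [[-0.0015, 3e-05, 0], 0.002],
    [[-0.0015, 0, 0], 0],
    [[-0.0015, 0, 0], 0],
    [[0, 0, 0], 0],
  ],
)

```text
clock: 16.5
eef_pos: [0.511, 0.0505, 0.0989]
tool_rot: [0.756, 0.655, 0.0, 0.0]
wrist_force: [1.3, -0.1, 5.2]
gripper_width: 0.0091
```

```bash
python3 look.py 8
```

```text
16.5 axle [-0.2177 -0.0016] th -0.004085721635777851 striker [-0.0637 -0.0022] F [ 1.2811 -0.0912  5.227 ] T [ 0.0491 -0.183  -0.0287] z 0.09886423616771825
top x0,y0 275 180 expected striker in crop (np.float64(304.8829765669592), np.float64(225.1593596659042))
side x0,y0 215 190 expected striker in crop (np.float64(226.2377765386725), np.float64(352.7879350364037))
(421, 800, 3)
```

View pics/L8.png

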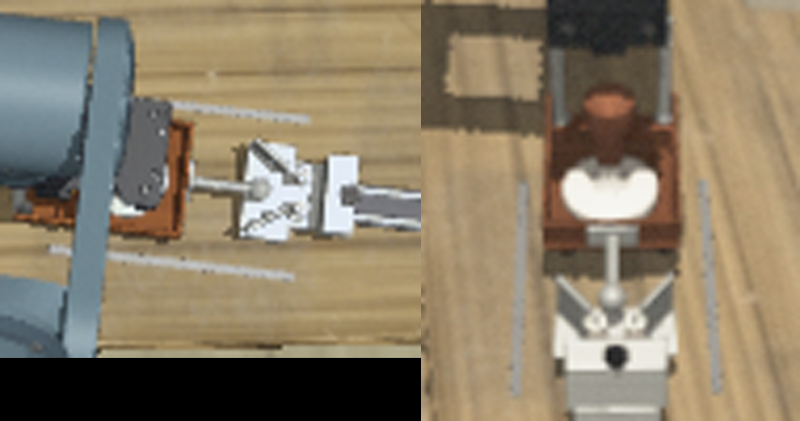

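servo_tool(
  commands=[
    [[-0.001, -1e-05, 0], -0.001],
    [[-0.001, -1e-05, 0], -0.001],
    [[-0.001, -1e-05, 0], -0.001],
    [[-0.001, -1e-05, 0], -0.001],
    [[-0.001, -1e-05, 0], -0.001],
    [[-0.001, -1e-05, 0], -0.001],
    [[-0.001, -1e-05, 0], -0.001],
    [[-0.001, 0, 0], 0],
    [[-0.001, 0, 0], 0],
    [[-0.001, 0, 0], 0],
  ],
)

```text
clock: 17.6
eef_pos: [0.5095, 0.0408, 0.0989]
tool_rot: [0.754, 0.657, 0.0, 0.0]
wrist_force: [1.1, 0.7, 6.5]
gripper_width: 0.0093
```

servo_tool(
  commands=[
    [[-0.001, 0, 0], 0],
    [[-0.001, 0, 0], 0],
    [[-0.001, 0, 0], 0],
    [[-0.001, 0, 0], 0],
  ],
)

```text
clock: 18.0
eef_pos: [0.509, 0.0369, 0.0989]
tool_rot: [0.754, 0.657, 0.0, -0.0]
wrist_force: [0.8, 1.5, 5.5]
gripper_width: 0.0094
```

```bash
python3 look.py 9
```

```text
18.0 axle [-0.2039 -0.0016] th 0.0030217834083596075 striker [-0.0499 -0.0011] F [0.7575 1.4505 5.5347] T [ 0.1356 -0.1284 -0.0082] z 0.09885672082347212
top x0,y0 280 180 expected striker in crop (np.float64(303.01264327946484), np.float64(226.0384249615666))
side x0,y0 215 194 expected striker in crop (np.float64(228.72201573990026), np.float64(353.7801059040717))
(421, 800, 3)
```

View pics/L9.png

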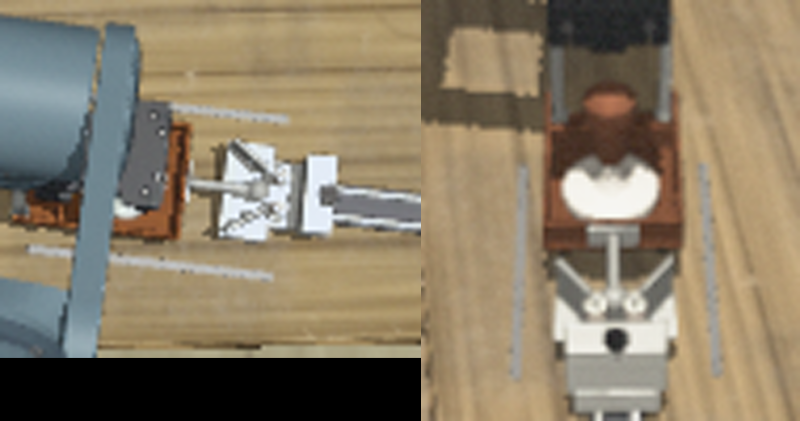

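servo_tool(
  commands=[
    [[-0.0006, 0, 0], 0],
    [[-0.0006, 0, 0], 0],
    [[-0.0006, 0, 0], 0],
    [[-0.0006, 0, 0], 0],
  ],
)

```text
clock: 18.5
eef_pos: [0.5087, 0.0345, 0.0989]
tool_rot: [0.754, 0.657, 0.0, 0.0]
wrist_force: [1.1, 0.9, 5.4]
gripper_width: 0.0093
```

servo_tool(
  commands=[
    [[-0.0005, 0, 0], 0],
    [[-0.0005, 0, 0], 0],
    [[-0.0005, 0, 0], 0],
    [[-0.0005, 0, 0], 0],
  ],
)

```text
clock: 18.9
eef_pos: [0.5084, 0.0325, 0.0989]
tool_rot: [0.754, 0.657, 0.0, 0.0]
wrist_force: [1.1, -0.1, 5.7]
gripper_width: 0.0093
```

servo_tool(
  commands=[
    [[-0.0005, 0, 0], 0],
    [[-0.0005, 0, 0], 0],
    [[-0.0005, 0, 0], 0],
    [[-0.0005, 0, 0], 0],
  ],
)

```text
clock: 19.3
eef_pos: [0.5081, 0.0305, 0.0989]
tool_rot: [0.754, 0.657, 0.0, 0.0]
wrist_force: [1.1, 0.7, 5.9]
gripper_width: 0.0092
```

servo_tool(
  commands=[
    [[-0.0005, 0, 0], 0],
    [[-0.0005, 0, 0], 0],
    [[-0.0005, 0, 0], 0],
  ],
)

```text
clock: 19.6
eef_pos: [0.5079, 0.0293, 0.0989]
tool_rot: [0.754, 0.657, 0.0, -0.0]
wrist_force: [1.2, 3.0, 6.0]
gripper_width: 0.0093
```

servo_tool(
  commands=[
    [[-0.0005, 0, 0], 0],
    [[-0.0005, 0, 0], 0],
    [[-0.0005, 0, 0], 0],
  ],
)

```text
clock: 19.9
eef_pos: [0.5077, 0.0281, 0.0989]
tool_rot: [0.754, 0.657, 0.001, -0.0]
wrist_force: [1.8, 3.4, 6.0]
gripper_width: 0.0093
```

servo_tool(
  commands=[
    [[-0.0005, 0, 0], 0],
    [[-0.0005, 0, 0], 0],
    [[-0.0005, 0, 0], 0],
  ],
)

```text
clock: 20.2
eef_pos: [0.5075, 0.0266, 0.0989]
tool_rot: [0.754, 0.657, 0.001, -0.0]
wrist_force: [1.6, 3.1, 5.7]
gripper_width: 0.0094
```

servo_tool(
  commands=[
    [[-0.0005, 0, 0], 0],
    [[-0.0005, 0, 0], 0],
    [[-0.0005, 0, 0], 0],
  ],
)

```text
clock: 20.5
eef_pos: [0.5073, 0.025, 0.0989]
tool_rot: [0.754, 0.657, 0.0, -0.0]
wrist_force: [0.8, 3.2, 5.8]
gripper_width: 0.009
```

servo_tool(
  commands=[
    [[-0.0005, 0, 0], 0],
    [[-0.0005, 0, 0], 0],
    [[-0.0005, 0, 0], 0],
  ],
)

```text
clock: 20.8
eef_pos: [0.5071, 0.0234, 0.0989]
tool_rot: [0.754, 0.657, 0.0, -0.0]
wrist_force: [1.4, 1.4, 5.6]
gripper_width: 0.0092
```

servo_tool(
  commands=[
    [[-0.0005, 0, 0], 0],
    [[-0.0005, 0, 0], 0],
  ],
)

```text
clock: 21.0
eef_pos: [0.507, 0.0223, 0.0989]
tool_rot: [0.754, 0.657, 0.0, -0.0]
wrist_force: [1.6, 2.0, 6.2]
gripper_width: 0.0089
```

servo_tool(
  commands=[
    [[-0.0005, 0, 0], 0],
    [[-0.0005, 0, 0], 0],
  ],
)

```text
clock: 21.2
eef_pos: [0.5068, 0.0212, 0.0989]
tool_rot: [0.754, 0.657, 0.0, -0.0]
wrist_force: [1.4, 1.1, 5.5]
gripper_width: 0.0092
```

servo_tool(
  commands=[
    [[-0.0004, 0, 0], 0],
    [[-0.0004, 0, 0], 0],
  ],
)

```text
clock: 21.4
eef_pos: [0.5067, 0.0203, 0.0989]
tool_rot: [0.754, 0.657, 0.0, 0.0]
wrist_force: [1.5, 0.1, 5.5]
gripper_width: 0.0092
```

servo_tool(
  commands=[
    [[-0.0004, 0, 0], 0],
    [[-0.0004, 0, 0], 0],
  ],
)

```text
clock: 21.6
eef_pos: [0.5066, 0.0195, 0.0989]
tool_rot: [0.754, 0.657, 0.0, 0.0]
wrist_force: [0.8, 1.0, 4.8]
gripper_width: 0.0091
```

servo_tool(
  commands=[
    [[-0.0004, 0, 0], 0],
    [[-0.0004, 0, 0], 0],
  ],
)

```text
clock: 21.8
eef_pos: [0.5065, 0.0186, 0.0989]
tool_rot: [0.754, 0.657, 0.0, 0.0]
wrist_force: [0.6, -0.0, 5.8]
gripper_width: 0.0091
```

servo_tool(
  commands=[
    [[-0.0004, 0, 0], 0],
    [[-0.0004, 0, 0], 0],
  ],
)

```text
clock: 22.0
eef_pos: [0.5064, 0.0178, 0.0989]
tool_rot: [0.754, 0.657, 0.0, 0.0]
wrist_force: [1.4, 0.5, 5.7]
gripper_width: 0.0093
```

servo_tool(
  commands=[
    [[-0.0003, 0, 0], 0],
    [[-0.0003, 0, 0], 0],
  ],
)

```text
clock: 22.2
eef_pos: [0.5063, 0.0171, 0.0989]
tool_rot: [0.754, 0.657, 0.0, 0.0]
wrist_force: [1.1, -0.2, 6.0]
gripper_width: 0.0093
```

servo_tool(
  commands=[
    [[-0.0003, 0, 0], 0],
    [[-0.0003, 0, 0], 0],
  ],
)

```text
clock: 22.4
eef_pos: [0.5062, 0.0165, 0.0988]
tool_rot: [0.754, 0.657, 0.0, 0.0]
wrist_force: [0.4, -0.3, 5.4]
gripper_width: 0.0092
```

servo_tool(
  commands=[
    [[-0.0003, 0, 0], 0],
    [[-0.0003, 0, 0], 0],
  ],
)

```text
clock: 22.6
eef_pos: [0.5061, 0.0158, 0.0988]
tool_rot: [0.754, 0.657, 0.0, 0.0]
wrist_force: [1.0, -0.5, 5.7]
gripper_width: 0.0092
```

```bash
python3 look.py 10
```

```text
22.6 axle [-0.1827 -0.0015] th 0.003128065811695686 striker [-0.0287 -0.001 ] F [ 1.0182 -0.4651  5.7102] T [-0.1689 -0.1117  0.0251] z 0.09883163144065732
top x0,y0 287 180 expected striker in crop (np.float64(303.35822235716677), np.float64(229.95336620898286))
side x0,y0 215 201 expected striker in crop (np.float64(229.3481286987742), np.float64(351.94080998224706))
(421, 800, 3)
```

View pics/L10.png

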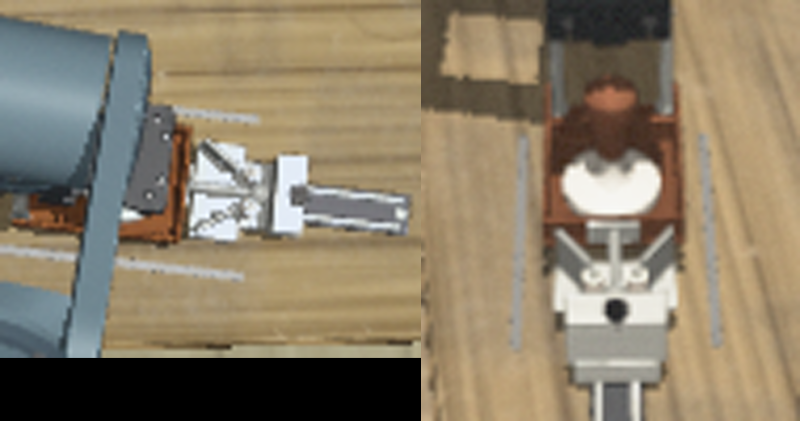

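servo_tool(
  commands=[
    [[-0.0003, 0, 0], 0],
    [[-0.0003, 0, 0], 0],
  ],
)

```text
clock: 22.9
eef_pos: [0.506, 0.0152, 0.0988]
tool_rot: [0.754, 0.657, -0.0, 0.0]
wrist_force: [1.2, -1.5, 5.6]
gripper_width: 0.0091
```

servo_tool(
  commands=[
    [[-0.0003, 0, 0], 0],
    [[-0.0003, 0, 0], 0],
  ],
)

```text
clock: 23.1
eef_pos: [0.5059, 0.0146, 0.0988]
tool_rot: [0.754, 0.657, -0.0, 0.0]
wrist_force: [0.5, -1.9, 5.8]
gripper_width: 0.0096
```

servo_tool(
  commands=[
    [[-0.0003, 0, 0], 0],
    [[-0.0003, 0, 0], 0],
  ],
)

```text
clock: 23.3
eef_pos: [0.5059, 0.0142, 0.0989]
tool_rot: [0.754, 0.657, 0.0, 0.0]
wrist_force: [-0.1, 0.6, 6.1]
gripper_width: 0.0091
```

servo_tool(
  commands=[
    [[-0.0003, 0, 0], 0],
    [[-0.0003, 0, 0], 0],
  ],
)

```text
clock: 23.5
eef_pos: [0.5059, 0.0141, 0.0989]
tool_rot: [0.754, 0.657, 0.001, -0.0]
wrist_force: [0.6, 3.1, 6.3]
gripper_width: 0.0094
```

servo_tool(
  commands=[
    [[-0.0002, 0, 0], 0],
    [[0, 0, 0], 0],
    [[0, 0, 0], 0],
  ],
)

```text
clock: 23.8
eef_pos: [0.5058, 0.0141, 0.0989]
tool_rot: [0.754, 0.657, 0.001, -0.0]
wrist_force: [1.8, 2.6, 6.6]
gripper_width: 0.0093
```

servo_tool(
  commands=[
    [[0, 0, 0], 0],
    [[0, 0, 0], 0],
    [[0, 0, 0], 0],
    [[0, 0, 0], 0],
    [[0, 0, 0], 0],
    [[0, 0, 0], 0],
  ],
  fingers=0.4,
)

```text
clock: 24.4
eef_pos: [0.5055, 0.0133, 0.0986]
tool_rot: [0.754, 0.657, -0.0, -0.0]
wrist_force: [-0.6, 0.4, 0.2]
gripper_width: 0.0353
```

servo_tool(
  commands=[
    [[0, 0, -0.005], 0],
    [[0, 0, -0.01], 0],
    [[0, 0, -0.015], 0],
    [[0, 0, -0.02], 0],
    [[0, 0, -0.02], 0],
    [[0, 0, -0.02], 0],
    [[0, 0, -0.02], 0],
    [[0, 0, -0.02], 0],
    [[0.02, 0, -0.01], 0],
    [[0.02, 0, 0], 0],
    [[0, 0, 0], 0],
  ],
)

```text
clock: 25.5
eef_pos: [0.5115, 0.0545, 0.2403]
tool_rot: [0.753, 0.658, 0.001, 0.001]
wrist_force: [-0.0, -0.8, 0.0]
gripper_width: 0.0353
```

```bash
python3 - <<'E'
from h import *
from station import observe, read_camera
o=observe(); print(o['clock'],o['eef_pos'],o['wrist_force'],o['gripper_width'])
t=read_camera("top");s=read_camera("side")
cv2.imwrite("pics/t11.png",t);cv2.imwrite("pics/s11.png",s)
a=cv2.resize(t[180:260,230:350],(600,400),interpolation=cv2.INTER_CUBIC)
b=cv2.resize(s[190:330,200:320],(514,600),interpolation=cv2.INTER_CUBIC)
cv2.imwrite("pics/t11a.png",a);cv2.imwrite("pics/s11a.png",b)
E
```

```text
25.5 [0.51150466 0.05451376 0.24025691] [-0.00212461 -0.78219006  0.04854965] 0.03527833121466894
```

View pics/t11.png

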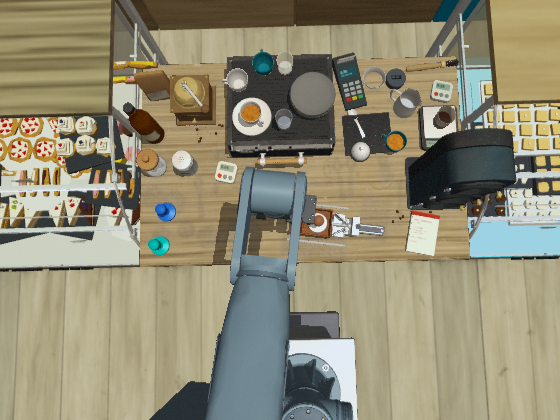

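View pics/s11a.png

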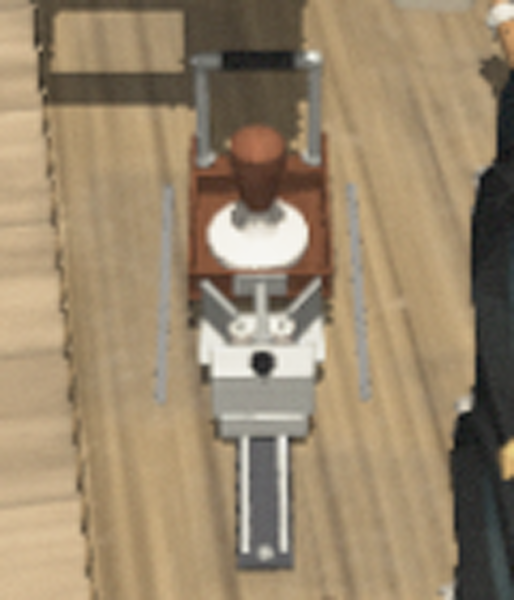

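View pics/t11a.png

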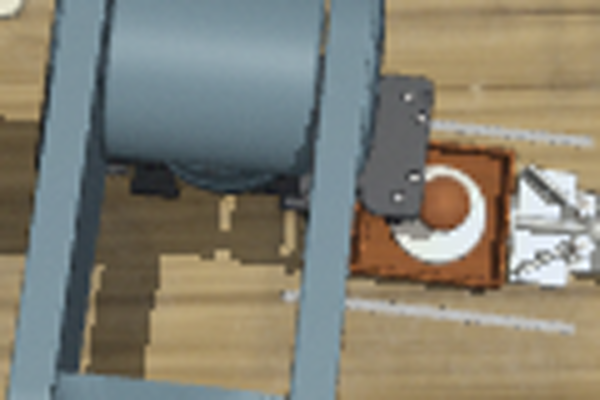

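```bash
python3 - <<'E'
from h import *
p=proj("side",[.5058,.0141,.115]); print((p[0]-200)*514/120,(p[1]-190)*600/140)
from station import r
print(r.finish_job())
E
```

```text
256.1526596839113 59.78312821962077
the job is handed in; nothing more can be done
None
```

The caddy is parked with its ball behind the rollers, against the back of the catch. I let go and handed the job in at about 25.6 s of the 70 s allowed.

- **Straightening:** I gripped the push bar from above and pushed about 68 mm straight. In the pictures both front castors then trailed straight.
- **Steering:** the caddy started about 45 mm right of the lane's middle line, so I steered it through an S-bend and into the catch mouth.
- **Catch:** the rollers resisted with about 3 N and then gave way. The ball met the solid back 7 mm past the roller line at about 3 N. Readings came only at the end of each move; none was near 12 N.

**Last checks:**
- After release the bar sat where it was when seated, at the predicted pixel to within about 1 px.
- The tamper was still standing, the wheels looked to be on the counter, and the other things appeared unmoved.
- The gripper was clear, at 0.24 m height.

**Disagreements:**
- The two cameras differed by 2 to 8 mm along the lane. I used gripper contact and the force readings for the final approach instead.
- While gripped, the tool pressed down on the bar with about 5 to 6 N. This fell to zero on release.

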